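Hang the vial caddy on the detector's keyhole screw

ROBOT

A 6-joint arm with a two-finger parallel gripper is mounted at the origin on the work surface. World frame = base frame: x ahead of the robot, y to its left, z up, the work surface at z = 0. Lengths are in m, angles in rad, forces in N, time in s.
With the tool pointing down it reaches from about 0.375 to 0.9 m from the base axis. Payload 3.1 kg.
Tool frame: the origin (TCP) lies between the finger pads; the fingertips stand 11 mm ahead of it and the grasp point (between the pads) lies 8 mm behind it; z points along the fingers, y is the line along which they close (so a half turn about z gives the same grasp; the last joint's range is limited). The gripper opens to 87 mm and grips with 3 to 60 N. Pads are 19 mm wide; open, the fingers measure 117 mm over their backs; the gripper's body (75 mm by 190 mm) begins 51 mm behind the grasp point.
Start: joints at [-1.353, 0.527, 1.433, -0, 1.181, -0.178], TCP at [0.241, -0.577, 0.234] pointing down, gripper open.
Joint ranges: [-3.08, 3.08], [-0.75, 2.2], [0.22, 2.44], [-1.43, 4.57], [0, 2.65], [-2.85, 2.85]. Speed limits (rad/s): [2.79, 2.79, 3.14, 3.14, 3.14, 3.14].

INTERFACE

Orientations are given as a unit quaternion [x, y, z, w].
In Python, from rig import robot gives the robot as it stands.
- The arm moves only by the tool move_arm, never from a script. Its argument "moves" is text: rows parted by semicolons, each of 7 numbers parted by spaces: the shift along the tool's x, y, z in units of 100 mm (1.0 is 100 mm), then the turn, a rotation vector about the tool's x, y, z in units of 90 degrees (1.0 is 90 degrees), then the opening, from 0 (shut) to 1 (fully open). A call has 1 to 12 rows; each row is the pose to reach, as a shift and turn from the pose commanded when the call began, along the tool's axes at that moment; what a row does not reach only later rows make up. A row lasts 1/10 s, in which the tool goes at most 50 mm and 8.59 degrees, less where a joint would pass 70% of its speed; a pose out of reach is approached as far as the arm can. A call with a number of a shift or a turn outside -1 to 1 is refused whole. A call with a gripper value outside its range is refused whole. The fingers move at their own pace and stop on an object; "squeeze" is the grip in N (left out, the last holds). Time passes only in rows, so rows that repeat a pose let the fingers close. It gives the time, the measured TCP pose, the force, the opening and the grip force at its end, in the units of the state.
- robot.get_obs(): the state, without advancing time (a new reading comes with each control period).
- robot.camera(name): name is "scene" or "top" or "wrist"; returns a dict with "image" (420x560x3 uint8, red, green, blue), "intrinsics" (3x3 intrinsics, pixels), "extrinsics" (4x4, takes a point from world to camera coordinates). Camera axes: x right, y up, looking along -z (the intrinsics and any distortion apply to the point x, -y, -z); pixel columns grow to the right and rows downward; lengths in m; the calibration is good to about 2 mm. A picture is of the moment at which its call begins. There is no depth.
- robot.hand_in(): hands the job in; it is judged then, once.
The state is a dict: "time": time; "q": joint angles; "joint_velocities": joint speeds; "joint_torque": joint torques, N m; "position": TCP position; "tool_rot": TCP orientation; "ft_force": force on the tool from outside, world axes, zero at the start; "moment": the same for the moment, N m; "grip_width": finger opening in m; "grip_force": force on a finger pad.
Only numpy, scipy, OpenCV 4.12 (cv2) and the standard library are available. Lean on these libraries where they do the work, as an engineer would, in place of code of your own. Each camera call takes 0.05 s, during which the arm holds its last target. There are 200 camera calls.

TASK

Pick up the aluminium vial caddy by its tab and hang it on the detector module: fit the round end of the keyhole in its back plate over the head of the screw on the module's front until the plate lies against the front, then pull the caddy down by its tab until the screw stops at the top of the slot, seat it with a firm pull of about 8 N for half a second, and only then let go so that it hangs there by itself. The screw is clamped at an unmeasured height in its upright slot, so feel for it gently and never press the caddy hard (15 N or more) against the module or the screw; leave the bottle, beaker and jar where they stand.

Things in the scene. Friction and masses are not known exactly. Their poses are not given: they have to be found in the camera images.
- caddy_tab (a point): Grip point of the caddy, in the middle of its tab, 98 mm above the caddy's underside; caddy's axes. The tab is 12 mm thick (y), 34 mm long (x), its top 14 mm above this point; both sides are clear above the tray's 45 mm walls: pinch it across y from above.
- caddy_hole (a point): Centre of the keyhole's round end on the rear surface of the back plate, 42 mm behind (-x) and 28 mm below the tab point; caddy's axes. The round end is an octagon 19 mm across; a slot 9.5 mm wide runs straight up from it and stops the screw when its axis is 34 mm above this point.
- slot_foot (a point): Lower end of the dark upright slot (31 mm long) in the module's front surface, 140 mm above the bench; x out of the front (away from the robot), z up. The screw is clamped firmly in this slot, its axis straight above this point by 4 to 26 mm (not measured). It sticks out along x: shank 7 mm thick, head 15 mm across, from 6.5 to 10.5 mm off the front.
- reagent: Bystander: reagent bottle with blue cap, 72 mm across, 130 mm high, loose; origin at the centre of its underside.
- beaker: Bystander: glass beaker, 64 mm across, 80 mm high, loose; origin at the centre of its underside.
- jar: Bystander: small amber jar with black cap, 48 mm across, 60 mm high, loose; origin at the centre of its underside.
- caddy: Loose open aluminium vial caddy, upright on the bench, 0.24 to 0.4 kg; origin at the centre of its underside, x from back plate to tray front, z up. Tray 84 mm deep (x), 96 wide (y), walls 45 high. Flat back plate on its -x edge: 4 mm thick, 96 wide, 120 high, with the keyhole. Grey upright tab in the middle.
- module: Detector module: fixed white box with dark red top, 140 mm deep (x), 260 wide (y), 178 high, carrying the steel screw; origin at the centre of its underside, axes as for the slot's foot. Two fittings stick out 17 mm from the front, 102 mm to the -y side. Press the caddy on module or screw with no more than 15 N.
Things that resemble listed ones, but are neither listed nor needed, are in the scene too. Leave any turquoise or yellow look-alike of the caddy alone.

How it is judged:
By the outcome, as a careful person would: the job done as asked, in the order asked, and still so for the second after the job is handed in, with the robot touching nothing.
It also fails if it takes over 72 s, if anything falls off the work surface, if the arm or the gripper's body presses on something with over 40 N, if the wrist force passes 120 N, or if a joint passes its speed limit or range.

## Working session

There is one attempt and no reset: what is moved stays moved. The work goes in short steps, Python scripts to look and compute and a tool call to move; the robot and the scene stay as the last step left them, time stands still between calls to the robot, and variables do not carry over. Pictures are saved under pics/ and viewed, at most 10 in all, crops included, and the job is handed in when it is done.

Besides the shell and the picture viewer there is one more tool, called as a command line: name --argument value ..., lists and objects as JSON in quotes. move_arm: Moves the arm, as the interface text tells. Shifts and turns lie within -1 to 1; 1 stands for 100 mm of shift or 90 degrees of turn. Its arguments: {"type":"object","properties":{"moves":{"type":"string"},"squeeze":{"type":"number"}},"required":["moves"]}

```bash
mkdir -p pics; ls; python3 - <<'E'
from rig import robot
import cv2,numpy as np,pickle
d={}
for n in("scene","top"):
    c=robot.camera(n); d[n]=(c["intrinsics"],c["extrinsics"]); cv2.imwrite(f"pics/{n}0.png",c["image"][:,:,::-1])
    E=np.array(c["extrinsics"]); print(n,np.round(-E[:3,:3].T@E[:3,3],3), np.round(E[:3,:3],2).tolist(), {k:np.shape(v) for k,v in c.items()})
pickle.dump(d,open("cal.pkl","wb"))
o=robot.get_obs(); print(o["position"],o["tool_rot"],o["ft_force"],o["grip_width"])
E
```

```text
pics
scene [ 1.413 -0.418  0.99 ] [[0.51, 0.86, -0.02], [-0.55, 0.35, 0.76], [0.66, -0.37, 0.65]] {'image': (420, 560, 3), 'intrinsics': (3, 3), 'extrinsics': (4, 4)}
top [0.46  0.055 1.488] [[0.02, -1.0, 0.01], [1.0, 0.02, 0.05], [-0.05, 0.01, 1.0]] {'image': (420, 560, 3), 'intrinsics': (3, 3), 'extrinsics': (4, 4)}
[ 0.24085862 -0.57604639  0.23267855] [ 9.80474917e-01  1.96641890e-01 -3.53876417e-05 -9.50339711e-04] [-0.59472714  0.81203254  0.14193541] 0.08692688614813973
```

View pics/scene0.png

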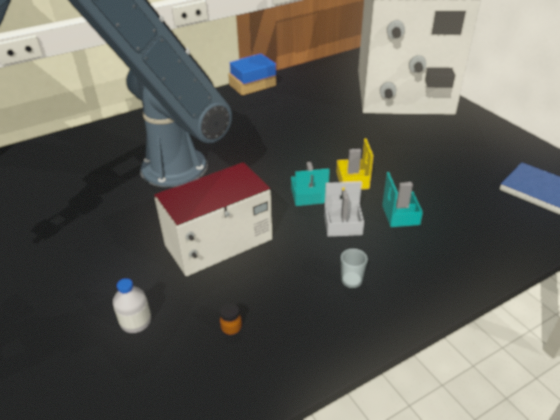

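View pics/top0.png

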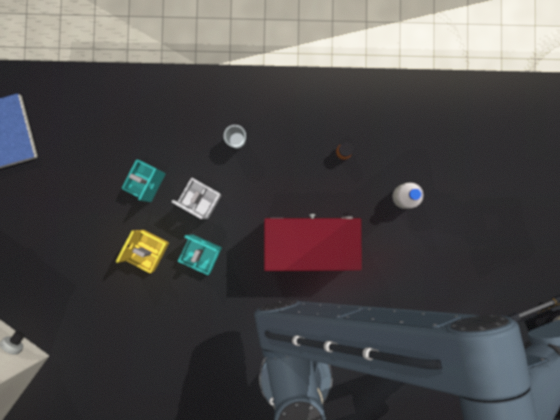

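The scene picture shows four caddy-like objects: turquoise (311,188), yellow (355,168), turquoise (403,205), and the aluminium one (343,210), which is at (198,198) in the top view. The aluminium one is the target. The screw is at about scene (225,212) and top (312,216). I'll enlarge both areas.

```bash
python3 - <<'E'
import cv2,numpy as np
s=cv2.imread("pics/scene0.png");t=cv2.imread("pics/top0.png")
def cr(im,x,y,w,h,k): return cv2.resize(im[y:y+h,x:x+w],None,fx=k,fy=k,interpolation=cv2.INTER_CUBIC)
a=cr(s,315,170,66,75,6);a=a[:, :400]
A=cr(s,312,175,66,50,6); A=cr(s,312,172,66,50,6)
# 4 panels of 400x300 -> scale 6 covers 66x50
P=[cr(s,310,178,66,64,6)[:396,:396],cr(t,165,172,66,50,6),cr(s,195,195,80,50,5),cr(t,270,202,80,50,5)]
can=np.zeros((600,800,3),np.uint8)
def put(p,x,y): can[y:y+p.shape[0],x:x+p.shape[1]]=p[:600-y,:800-x]
p=cr(s,315,180,56,60,5);put(p,0,0)
p=cr(t,165,172,66,50,6);put(p,400,0)
p=cr(s,193,192,80,58,5);put(p,0,305)
p=cr(t,262,205,80,25,5);put(p,400,305)
cv2.imwrite("pics/crops1.png",can)
E
```

```text
(no output)
```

View pics/crops1.png

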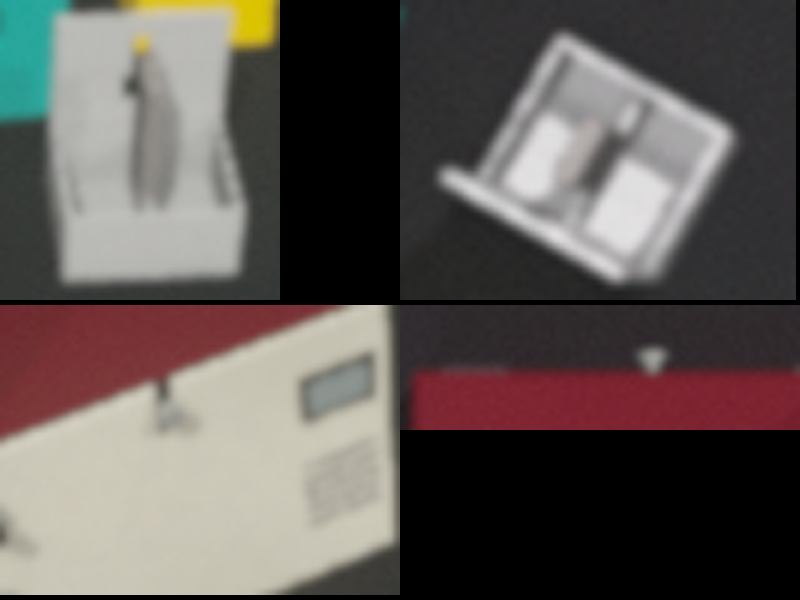

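```bash
cat > h.py <<'E'
import numpy as np,pickle
from scipy.optimize import least_squares
from scipy.spatial.transform import Rotation as R
def proj(cal,P):
    K,E=map(np.array,cal); p=np.c_[np.atleast_2d(P),np.ones(len(np.atleast_2d(P)))]@E.T
    q=np.c_[p[:,0],-p[:,1],-p[:,2]]@K.T; return q[:,:2]/q[:,2:]
def place(v,M): return R.from_euler('z',v[3]).apply(M)+v[:3]
def fit(obs,v0):  # obs: list of (cal, modelpts, pixels)
    return least_squares(lambda v:np.concatenate([(proj(c,place(v,np.array(M)))-np.array(u)).ravel() for c,M,u in obs]),v0,x_scale=[.01,.01,.01,.1],loss='soft_l1')
def tri(obs): # [(cal,px)]
    return least_squares(lambda P:np.concatenate([(proj(c,P)[0]-u) for c,u in obs]),[.6,0,.15])
E
python3 - <<'E'
from h import *
d=pickle.load(open("cal.pkl","rb"));S,T=d["scene"],d["top"]
pl=[[-.042,.048,.12],[-.042,-.048,.12]];ft=[[.042,.048,.045],[.042,-.048,.045]];fb=[[.042,.048,0],[.042,-.048,0]]
f=fit([(T,pl+ft,[[171.7,201.2],[202,218.7],[192,177.8],[220.8,194.5]]),(S,pl+ft+fb,[[362,181.6],[326,182],[364,221],[327,222.4],[363,235],[327.4,236.4]])],[.6,.3,0,-.6])
print("caddy",f.x.round(4),np.degrees(f.x[3]),f.fun.round(1))
v=f.x; print("tab",place(v,[0,0,.098]),proj(S,place(v,[0,0,.112])),proj(T,place(v,[0,0,.112])), "hole px",proj(S,place(v,[-.042,0,.07])))
m=lambda a,b,c:[a*.07,b*.13,c*.178]
f=fit([(T,[m(1,1,1),m(1,-1,1),m(-1,1,1),m(-1,-1,1)],[[264.6,218.4],[361,218.5],[265,271],[361,271]]),(S,[m(1,-1,1),m(1,1,1),m(1,-1,0),m(1,1,0)],[[177,213+22],[270,187],[184,267],[272,240]][1:2]+[] if 0 else [[176,218],[270,187],[184,267],[272,240]])],[.5,0,0,0])
print("module",f.x.round(4),np.degrees(f.x[3]),f.fun.round(1))
v=f.x
h=tri([(S,[193+170/5,192+110/5]),(T,[312.6,215.2])]);print("head",h.x,h.fun)
for z in(.14,.15,.16,.171): print(z,proj(S,place(v,[.07,0,z])),proj(T,place(v,[.07,0,z])),proj(S,place(v,[.0805,0,z])),proj(T,place(v,[.0805,0,z])))
E
```

```text
caddy [ 0.5319  0.2974  0.0012 -0.5102] -29.233913093781013 [-0.4 -0.4 -1.2 -0.6 -0.4 -0.3 -1.3 -0.6 -1.4 -0.2 -0.3  0.5 -1.2  1.
  0.5  0.7 -1.6 -0.7 -0.6 -1. ]
tab [0.53192081 0.29737653 0.09921803] [[344.83068042 193.62732582]] [[194.25765381 196.65721764]] hole px [[342.03248878 196.26119342]]
module [ 0.4066 -0.0326  0.0064  0.0091] 0.5197639362403991 [-0.8 -0.6  0.2  0.2 -1.8 -0.4  0.1  0.5 -1.6  3.7 -0.4 -1.4  0.6  7.
 -0.5 -2.8]
head [ 0.48601338 -0.03233275  0.15600175] [-0.57990281  0.02384901 -0.57842693 -0.28161364]
0.14 [[225.16466918 214.84642744]] [[311.61520735 218.41546993]] [[227.08669671 217.15038778]] [[311.6423176  214.59258617]]
0.15 [[224.82482394 211.76449255]] [[311.85367438 218.37348862]] [[226.75468225 214.06362476]] [[311.8808957  214.52195678]]
0.16 [[224.48157176 208.65166138]] [[312.09574592 218.33087275]] [[226.41932158 210.94575176]] [[312.12307859 214.45026022]]
0.171 [[224.09999788 205.19130432]] [[312.36628619 218.28324506]] [[226.04649926 207.47959498]] [[312.39374162 214.37013231]]
```

```bash
cat >> h.py <<'E'
def tool(o): return np.array(o["position"]),R.from_quat(o["tool_rot"])
def shift(o,target):  # world target -> tool-axis shift in units of 100mm
    p,r=tool(o); return (r.inv().apply(np.array(target)-p)/.1).round(3)
E
python3 - <<'E'
from rig import robot
from h import *
c=robot.camera("wrist");o=robot.get_obs();E=np.array(c["extrinsics"]);p,r=tool(o)
cp=-E[:3,:3].T@E[:3,3]
print("cam in tool",r.inv().apply(cp-p).round(3)," axes in tool",r.inv().apply(E[:3,:3]).round(2).tolist(),np.array(c["intrinsics"]).round(0).tolist())
print(shift(o,[.66,-.10,.30]),r.as_matrix().round(3).tolist())
E
```

```text
cam in tool [ 0.064 -0.    -0.151]  axes in tool [[0.0, 1.0, 0.0], [0.97, -0.0, 0.24], [0.24, 0.0, -0.97]] [[350.0, 0.0, 280.0], [0.0, 350.0, 213.0], [0.0, 0.0, 1.0]]
[ 5.703 -2.778 -0.666] [[0.923, 0.386, -0.0], [0.386, -0.923, 0.002], [0.0, -0.002, -1.0]]
```

move_arm --moves "0.31 -0.26 -0.025 0 0 0 1; 0.63 -0.52 -0.05 0 0 0 1; 0.95 -0.78 -0.075 0 0 0 1"

```text
time: 0.45
position: [0.2987, -0.4667, 0.2406]
tool_rot: [0.981, 0.196, 0.0, -0.001]
ft_force: [0.7, 0.1, 0.4]
grip_width: 0.0871
grip_force: 0.0
```

move_arm --moves "0.31 -0.26 -0.025 0 0 0 1; 0.63 -0.52 -0.05 0 0 0 1; 0.95 -0.78 -0.075 0 0 0 1"

```text
time: 0.75
position: [0.3566, -0.3578, 0.2485]
tool_rot: [0.981, 0.196, -0.0, -0.0]
ft_force: [0.6, -0.5, 0.1]
grip_width: 0.0875
grip_force: 0.0
```

move_arm --moves "0.31 -0.26 -0.025 0 0 0 1; 0.63 -0.52 -0.05 0 0 0 1; 0.95 -0.78 -0.075 0 0 0 1"

```text
time: 1.05
position: [0.4141, -0.2492, 0.2561]
tool_rot: [0.981, 0.196, -0.0, -0.0]
ft_force: [0.3, -0.6, -0.9]
grip_width: 0.0868
grip_force: 0.0
```

move_arm --moves "0.31 -0.26 -0.025 0 0 0.08 1; 0.63 -0.52 -0.05 0 0 0.17 1; 0.95 -0.78 -0.075 0 0 0.25 1; 0.95 -0.78 -0.075 0 0 0.25 1"

```text
time: 1.45
position: [0.4727, -0.1381, 0.2638]
tool_rot: [1.0, 0.004, 0.0, -0.001]
ft_force: [-0.4, -0.8, 0.5]
grip_width: 0.087
grip_force: 0.0
```

```bash
python3 - <<'E'
from rig import robot
from h import *
o=robot.get_obs();p,r=tool(o);print(o["time"],p.round(4),r.as_euler('ZYX',degrees=True).round(2),shift(o,[.525,-.033,.24]))
E
```

```text
1.45 [ 0.4727 -0.1381  0.2638] [ 4.1000e-01 -6.0000e-02 -1.7991e+02] [ 0.53  -1.047  0.24 ]
```

move_arm --moves "0.2 -0.35 0 0 -0.08 0 1; 0.4 -0.7 0.1 0 -0.17 0 1; 0.53 -1 0.2 0 -0.25 0 1; 0.53 -1 0.2 0 -0.33 0 1; 0.53 -1 0.2 0 -0.33 0 1; 0.53 -1 0.2 0 -0.33 0 1"

```text
time: 2.05
position: [0.5237, -0.0427, 0.2426]
tool_rot: [0.967, 0.002, -0.256, 0.0]
ft_force: [-0.2, -0.1, 0.0]
grip_width: 0.087
grip_force: 0.0
```

```bash
cat > snap.py <<'E'
import sys,cv2,pickle
from rig import robot
c=robot.camera("wrist");n=sys.argv[1];o=robot.get_obs()
cv2.imwrite(f"pics/{n}.png",c["image"][:,:,::-1]);pickle.dump((c["intrinsics"],c["extrinsics"],o),open(n+".pkl","wb"));print(o["time"],o["position"].round(4),o["ft_force"].round(2))
E
python3 snap.py w1
```

```text
2.1 [ 0.5233 -0.0429  0.2435] [-0.23 -0.99 -0.08]
```

View pics/w1.png

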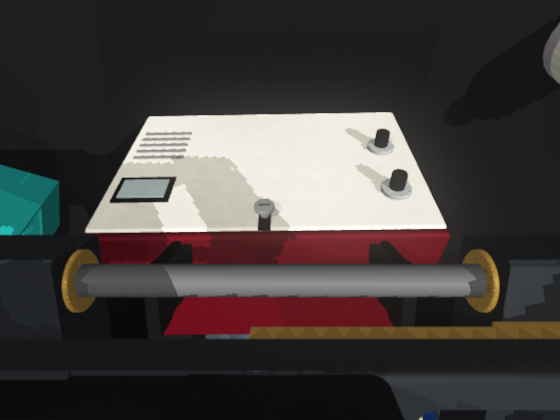

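The wrist view shows the screw head at (264,207), with the slot running below it to (265,230). The front's top edge runs from (88,231) to (449,230), and its bottom edge from (149,115) to (394,113). I'll take a second view, shifted.

move_arm --moves "-0.2 -0.4 0 0 0 0 1; -0.4 -0.8 0 0 0 0 1; -0.4 -0.8 0 0 0 0 1; -0.4 -0.8 0 0 0 0 1"

```text
time: 2.5
position: [0.4882, 0.0374, 0.2651]
tool_rot: [0.967, 0.002, -0.254, 0.001]
ft_force: [-0.8, -0.0, 0.0]
grip_width: 0.0872
grip_force: 0.0
```

```bash
python3 snap.py w2; python3 - <<'E'
import cv2,numpy as np,pickle
from h import *
a=cv2.imread("pics/w1.png");b=cv2.imread("pics/w2.png")
def cr(im,x,y,w,h,k): return cv2.resize(im[y:y+h,x:x+w],None,fx=k,fy=k,interpolation=cv2.INTER_CUBIC)
K,E,o=pickle.load(open("w2.pkl","rb"));u=proj((K,E),[.486,-.0323,.155])[0];print(u)
x,y=int(u[0])-25,int(u[1])-25;print(x,y)
can=np.zeros((600,800,3),np.uint8)
can[:400,:400]=cr(a,239,182,50,50,8);can[:400,400:]=cr(b,x,y,50,50,8)
can[400:,:240]=cr(b,x-130,y-100,240,200,1);can[400:,240:640]=cv2.resize(b,(400,300))[:200]
cv2.imwrite("pics/c2.png",can)
E
```

```text
2.55 [0.4887 0.0368 0.2646] [ 0.03 -0.4   0.26]
[379.32799387 144.7104793 ]
354 119
```

View pics/c2.png

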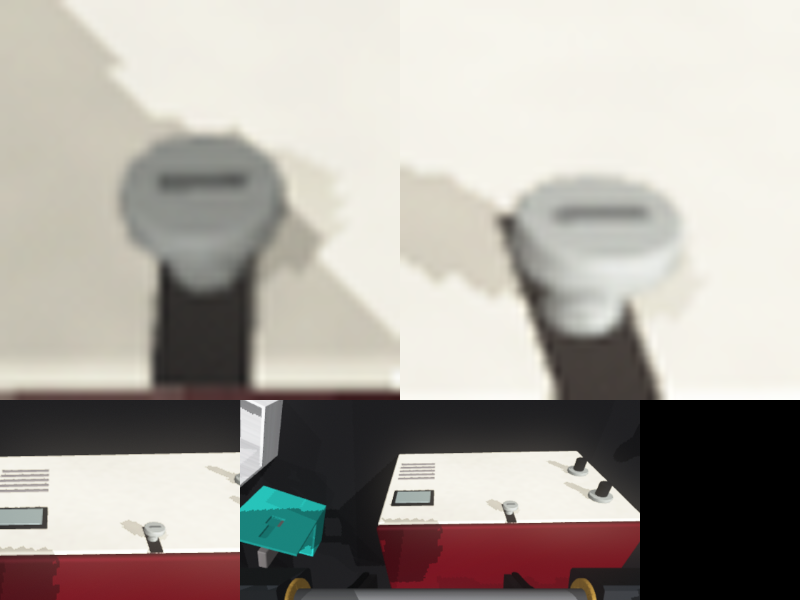

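The crops show the centre of the head's face at w1 (263.8,204.3) and w2 (378.8,145.2), with the slot's foot hidden below the screw. Next I fit the module and triangulate the head.

```bash
python3 - <<'E'
from h import *
d=pickle.load(open("cal.pkl","rb"));S,T=d["scene"],d["top"]
W1=pickle.load(open("w1.pkl","rb"))[:2];W2=pickle.load(open("w2.pkl","rb"))[:2]
m=lambda a,b,c:[a*.07,b*.13,c*.178]
f=fit([(T,[m(1,1,1),m(1,-1,1)],[[264.6,218.4],[361,218.5]]),
 (W1,[m(1,1,1),m(1,-1,1),m(1,1,0),m(1,-1,0)],[[88.5,231],[448.5,230.5],[149.5,115],[394,113]]),
 (W2,[m(1,1,1),m(1,1,0),m(1,-1,0)],[[193,175],[221,77],[479,71.4]])],[.4,0,0,0])
v=f.x;print("module",v.round(4),np.degrees(v[3]).round(2),f.fun.round(1),"front",place(v,[.07,0,.155]))
for obs in ([(W1,[263.8,204.3]),(W2,[378.8,145.2])],[(W1,[263.8,204.3]),(W2,[378.8,145.2]),(T,[312.4,215]),(S,[227.2,214])]):
    h=tri(obs);print("head",h.x.round(4),h.fun.round(2),"in module",R.from_euler('z',-v[3]).apply(h.x-v[:3]).round(4))
# height assuming head 10.5mm off fitted front, on the axis, per view
h=least_squares(lambda q:np.concatenate([proj(c,place(v,[.0805,q[0],q[1]]))[0]-u for c,u in ((W1,[263.8,204.3]),(W2,[378.8,145.2]))]),[0,.155]);print(h.x,h.fun.round(2))
E
```

```text
module [ 0.4022 -0.0344 -0.0077  0.0141] 0.81 [ -0.1   1.3  -0.2   1.7  -3.5   2.2   0.4   0.3   1.9  -1.7  -2.6  -1.9
   1.1   0.5   2.9  -3.2 -10.2  -0.2] front [ 0.4722314  -0.03336204  0.14729174]
head [ 0.4865 -0.0315  0.1565] [-0.04 -0.07  0.04  0.07] in module [0.0843 0.0016 0.1642]
head [ 0.4864 -0.0316  0.1564] [ 0.04 -0.11  0.03  0.08 -0.64 -0.24 -0.45 -0.11] in module [0.0842 0.0016 0.1641]
[0.00092353 0.15960976] [ 1.36 -0.47 -1.31  1.12]
```

```bash
python3 - <<'E'
from h import *
import cv2
d=pickle.load(open("cal.pkl","rb"));S,T=d["scene"],d["top"]
W={n:pickle.load(open(n+".pkl","rb"))[:2] for n in("w1","w2")}
m=lambda a,b,c:[a*.07,b*.13,c*.178]
obs=[]
for n in W:
    im=cv2.imread(f"pics/{n}.png");mk=(im.min(2)>105).astype(np.uint8)
    mk[245:]=0
    cs,_=cv2.findContours(cv2.morphologyEx(mk,cv2.MORPH_CLOSE,np.ones((5,5))),0,1)
    u=proj(W[n],[.476,-.06,.08])[0]; c=[c for c in cs if cv2.pointPolygonTest(c,tuple(map(float,u)),False)>0][0]
    h=cv2.convexHull(c);q=cv2.approxPolyDP(h,8,True)[:,0].astype(float);print(n,q.tolist())
    s=q.sum(1);dd=q[:,0]-q[:,1]
    for p in q:
        M=[m(1,a,b) for a in(1,-1) for b in(0,1)]
        k=np.argmin([np.linalg.norm(proj(W[n],place([.405,-.032,0,.009],M_))[0]-p) for M_ in M])
        if p[0]<555: obs.append((W[n],[M[k]],[p]))
for o in(obs,obs+[(T,[m(1,1,1),m(1,-1,1)],[[264.6,218.4],[361,218.5]])]):
    f=fit(o,[.4,0,0,0]);v=f.x;print("module",v.round(4),np.degrees(v[3]).round(2),f.fun.round(1),R.from_euler('z',-v[3]).apply(np.array([.4865,-.0315,.1565])-v[:3]).round(4))
E
```

```text
w1 [[446.0, 225.0], [85.0, 232.0], [147.0, 118.0], [391.0, 112.0]]
w2 [[559.0, 155.0], [559.0, 169.0], [193.0, 174.0], [221.0, 78.0], [471.0, 71.0]]
module [ 0.4017 -0.0334 -0.0097  0.021 ] 1.2 [ 0.1  3.5 -0.   0.6  3.9 -4.3 -1.3 -2.1 -0.1  1.4  1.9 -3.6 -4.1 -0.8] [8.490e-02 1.000e-04 1.662e-01]
module [ 0.4021 -0.0335 -0.0095  0.0207] 1.19 [ 0.5  3.3 -0.2  0.4  3.9 -4.6 -1.  -2.3 -0.1  1.1  2.  -3.9 -3.8 -1.1
 -0.6  1.7 -0.8  1.4] [0.0845 0.0003 0.166 ]
```

```bash
python3 - <<'E'
from h import *
W1,W2=[pickle.load(open(n+".pkl","rb"))[:2] for n in("w1","w2")]
m=lambda b,c:[.07,b*.13,c]
def res(q,out=0):
    v=[q[0],q[1],0,q[2]];t=q[3]
    r=np.concatenate([(proj(c,place(v,np.array(M)))-np.array(u)).ravel() for c,M,u in (
     (W1,[m(1,t),m(-1,t),m(1,0),m(-1,0)],[[87,231.5],[448,230],[148.5,116],[393,112.5]]),
     (W2,[m(1,t),m(1,0),m(-1,0)],[[193,174.5],[221,77.5],[475,71.2]]))])
    return r
f=least_squares(res,[.4,-.03,0,.17],loss='soft_l1',x_scale=[.01,.01,.1,.01]);q=f.x;print(q.round(4),np.degrees(q[2]),res(q).round(1))
print(R.from_euler('z',-q[2]).apply(np.array([.4865,-.0315,.1565])-[q[0],q[1],0]).round(4))
E
```

```text
[ 0.4033 -0.0343  0.0224  0.1691] 1.2808148914979511 [-2.2  0.5  0.4 -2.5  0.4  0.8 -0.1  0.1  0.5 -0.1  1.4 -0.8 -3.1  0.8]
[0.0832 0.0009 0.1565]
```

move_arm --moves "0 -0.33 0 0 0.09 0 1; 0 -0.66 0 0 0.18 0 1; 0 -1 0 0 0.27 0 1; 0 -1 0 0 0.335 0 1; 0 -1 0 0 0.335 0 1"

```text
time: 3.05
position: [0.4858, 0.1373, 0.264]
tool_rot: [1.0, 0.002, 0.004, 0.0]
ft_force: [-0.5, -0.7, -0.3]
grip_width: 0.0869
grip_force: 0.0
```

move_arm --moves "0 -0.33 0 0 0 0.09 1; 0 -0.66 0 0 0 0.18 1; 0 -1 0 0 0 0.27 1; 0 -1 0 0 0 0.33 1; 0 -1 0 0 0 0.33 1; 0 -1 0 0 0 0.33 1"

```text
time: 3.65
position: [0.4896, 0.2365, 0.2631]
tool_rot: [0.967, -0.255, 0.003, -0.001]
ft_force: [-0.3, -1.0, -0.1]
grip_width: 0.0871
grip_force: 0.0
```

```bash
python3 snap.py w3;python3 - <<'E'
from h import *
o=pickle.load(open("w3.pkl","rb"))[2];p,r=tool(o);print(r.as_euler('ZYX',degrees=True).round(2),shift(o,[.532,.297,.2]))
E
```

```text
3.7 [0.4894 0.2364 0.2631] [ 0.1  -1.02 -0.37]
[ -29.56   -0.37 -179.83] [ 0.068 -0.735  0.634]
```

View pics/w3.png

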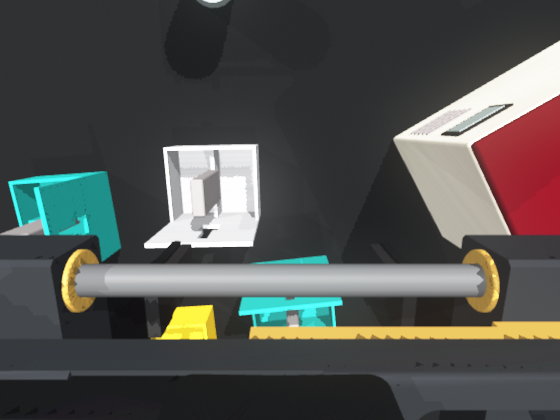

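The view shows the aluminium caddy: plate-top ends at (147,246) and (252,244), tray front corners at (165,147) and (258,145), tab top near (205,187) and keyhole near (208,233). The neighbours are turquoise and yellow, so the choice is confirmed.

```bash
python3 - <<'E'
from h import *
d=pickle.load(open("cal.pkl","rb"));S,T=d["scene"],d["top"]
W=pickle.load(open("w3.pkl","rb"));o=W[2];W=W[:2]
pl=[[-.042,.048,.12],[-.042,-.048,.12]];ft=[[.042,.048,.045],[.042,-.048,.045]];fb=[[.042,.048,0],[.042,-.048,0]]
A=[(W,pl+ft,[[147,246],[252,244],[165,147],[258.5,145]])]
B=A+[(T,pl+ft,[[171.7,201.2],[202,218.7],[192,177.8],[220.8,194.5]]),(S,pl+ft+fb,[[362,181.6],[326,182],[364,221],[327,222.4],[363,235],[327.4,236.4]])]
for q in(A,B):
    f=fit(q,[.53,.3,0,-.5]);v=f.x;print(v.round(4),np.degrees(v[3]).round(2),f.fun[:8].round(1),proj(W,place(v,np.array([[0.017,0,.112],[-.017,0,.112],[-.042,0,.07],[-.042,0,.104]]))).round(1).tolist())
p,r=tool(o);t=place(v,[0,0,.09]);print(t,shift(o,t))
E
```

```text
[ 0.5288  0.2974 -0.0039 -0.5003] -28.66 [-0.2 -0.3  1.4  0.3  0.2 -0.3 -2.2  0.4] [[197.6, 178.4], [200.2, 215.9], [210.9, 229.4], [203.9, 239.5]]
[ 0.5294  0.2971 -0.0019 -0.5009] -28.7 [-1.1 -0.2  1.2  0.4 -0.5 -0.8 -2.3 -0.1] [[197.0, 178.1], [199.6, 215.8], [210.5, 229.5], [203.4, 239.6]]
[0.5293569  0.29710006 0.08812686] [ 0.038 -0.72   1.752]
```

move_arm --moves "0.02 -0.36 0.2 0 0 0 0.6; 0.04 -0.72 0.5 0 0 -0.01 0.6; 0.04 -0.72 0.9 0 0 -0.01 0.6; 0.04 -0.72 0.9 0 0 -0.01 0.6"

```text
time: 4.1
position: [0.5249, 0.2964, 0.1683]
tool_rot: [0.969, -0.247, -0.002, 0.003]
ft_force: [-2.1, -0.3, 0.0]
grip_width: 0.0629
grip_force: 0.0
```

move_arm --moves "0 0 0.2 0 0 0 0.6; 0 0 0.4 0 0 0 0.6; 0 0 0.6 0 0 0 0.6; 0 0 0.75 0 0 0 0.6; 0 0 0.83 0 0 0 0.6; 0 0 0.83 0 0 0 0.6; 0 0 0.83 0 0 0 0.6"

```text
time: 4.8
position: [0.5296, 0.2982, 0.0919]
tool_rot: [0.969, -0.247, 0.004, -0.001]
ft_force: [-0.1, -0.8, 0.4]
grip_width: 0.0523
grip_force: 0.0
```

```bash
python3 snap.py w4;python3 - <<'E'
from h import *
import cv2
W=pickle.load(open("w4.pkl","rb"));o=W[2];p,r=tool(o);print(r.as_euler('ZYX',degrees=True).round(2),shift(o,[.5294,.2971,.09]))
u=proj(W[:2],[p+r.apply([0,0,-.022])]);print(u)
im=cv2.imread("pics/w4.png");x,y=150,120
cv2.imwrite("pics/w4c.png",cv2.resize(im[y:y+200,x:x+260],None,fx=3,fy=3,interpolation=cv2.INTER_CUBIC))
E
```

```text
4.85 [0.5297 0.2984 0.0921] [ 0.15 -0.08  0.12]
[ -28.64   -0.48 -179.69] [0.004 0.013 0.021]
[[277.80020891 291.55916002]]
```

View pics/w4c.png

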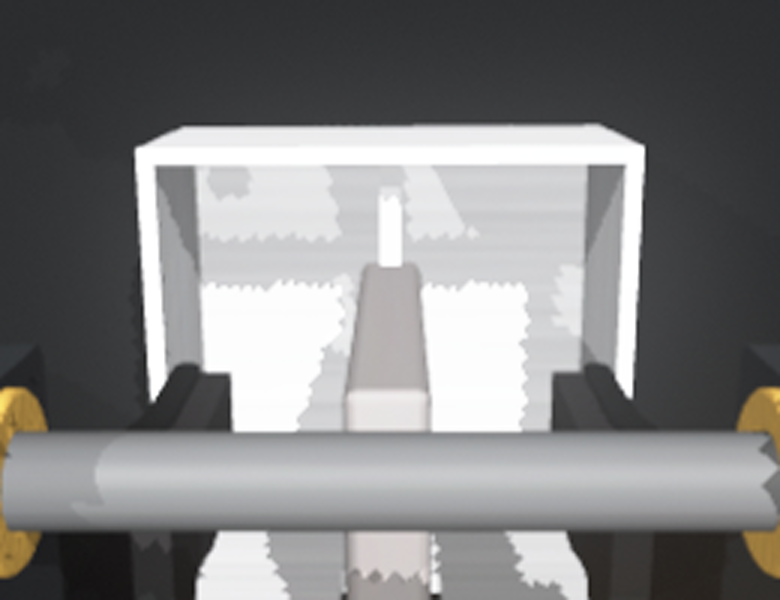

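The tab sits centred between the fingers at about (279,251) px and is aligned with them. Closing.

move_arm --moves "0 0 0 0 0 0 0.3; 0 0 0 0 0 0 0.1; 0 0 0 0 0 0 0; 0 0 0 0 0 0 0; 0 0 0 0 0 0 0; 0 0 0 0 0 0 0; 0 0 0 0 0 0 0; 0 0 0 0 0 0 0" --squeeze 40

```text
time: 5.65
position: [0.5289, 0.2987, 0.0907]
tool_rot: [0.969, -0.247, 0.004, -0.001]
ft_force: [0.1, 2.2, -0.9]
grip_width: 0.0116
grip_force: 40.0
```

```bash
python3 snap.py w5;python3 - <<'E'
from h import *
W=pickle.load(open("w4.pkl","rb"));o=W[2];W=W[:2];p,r=tool(o)
M=np.array([[.042,.048,.045],[.042,-.048,.045],[.017,0,.112]]);U=[[195.7,169.3],[364.3,169.3],[279,251]]
f=least_squares(lambda q:(proj(W,place([q[0],q[1],0,q[2]],M))-U).ravel(),[.53,.297,-.5],x_scale=[.01,.01,.1]);q=f.x
print(q.round(4),np.degrees(q[2]),f.fun.round(1),"tab in tool w4",r.inv().apply([q[0],q[1],.098]-p).round(4))
o=pickle.load(open("w5.pkl","rb"))[2];p,r=tool(o);print("tab in tool now",r.inv().apply([q[0],q[1],.098]-p).round(4),r.as_euler('ZYX',degrees=True).round(2),o["grip_width"],o["grip_force"])
E
```

```text
5.7 [0.5289 0.2987 0.0907] [ 1.01  2.07 -1.26]
[ 0.5288  0.2982 -0.499 ] -28.59243730242644 [-0.2  0.1  0.3  0.1 -0.  -0.1] tab in tool w4 [-0.0006  0.0006 -0.0059]
tab in tool now [ 0.0002  0.0004 -0.0074] [ -28.63   -0.4  -179.75] 0.011766141335510743 39.99770438298583
```

move_arm --moves "0 0 -0.05 0 0 0 0; 0 0 -0.2 0 0 0 0; 0 0 -0.4 0 0 0 0; 0 0 -0.6 0 0 0 0; 0 0 -0.8 0 0 0 0; 0 0 -1 0 0 0 0; 0 0 -1 0 0 0 0"

```text
time: 6.4
position: [0.5292, 0.2988, 0.1932]
tool_rot: [0.969, -0.247, 0.006, -0.002]
ft_force: [-0.2, 0.2, -4.1]
grip_width: 0.0116
grip_force: 40.0
```

move_arm --moves "0.1 0 -0.2 0 0 0 0; 0.3 0 -0.4 0 0 0 0; 0.5 0.1 -0.4 0 0 0 0; 0.7 0.3 -0.4 0 0 0 0; 0.9 0.5 -0.4 0 0 0 0; 1 0.7 -0.4 0 0 0 0; 1 0.9 -0.4 0 0 0 0;  1 1 -0.4 0 0 0 0; 1 1 -0.4 0 0 0 0"

```text
time: 7.3
position: [0.5659, 0.1618, 0.2297]
tool_rot: [0.969, -0.248, 0.002, -0.0]
ft_force: [-0.4, 1.2, -3.5]
grip_width: 0.0118
grip_force: 40.0
```

```bash
python3 - <<'E'
from h import *
from rig import robot
o=robot.get_obs();p,r=tool(o);print(o["time"],p,r.as_euler('ZYX',degrees=True).round(2),o["ft_force"],o["moment"],o["grip_width"],shift(o,[.60,-.031,.21]))
E
```

```text
7.3 [0.56588749 0.16179992 0.22974291] [ -28.71   -0.22 -179.9 ] [-0.44787197  1.17566576 -3.49866755] [ 0.0596359  -0.03496018  0.0636857 ] 0.011776377979156349 [1.225 1.527 0.2  ]
```

move_arm --moves "0.15 0.19 0 0 0 0 0; 0.3 0.38 0 0 0 0 0; 0.45 0.57 0 0 0 0 0; 0.6 0.77 0 0 0 0 0; 0.6 0.77 0 0 0 0 0"

```text
time: 7.8
position: [0.5846, 0.0645, 0.2308]
tool_rot: [0.969, -0.248, 0.005, -0.001]
ft_force: [1.4, 0.1, -3.6]
grip_width: 0.012
grip_force: 40.0
```

move_arm --moves "0.13 0.15 0 0 0 -0.06 0; 0.26 0.3 0 0 0 -0.12 0; 0.39 0.45 0 0 0 -0.18 0; 0.52 0.6 0 0 0 -0.24 0; 0.62 0.76 0 0 0 -0.29 0; 0.62 0.76 0 0 0 -0.33 0; 0.62 0.76 0 0 0 -0.33 0; 0.62 0.76 0 0 0 -0.33 0"

```text
time: 8.6
position: [0.6013, -0.0287, 0.2309]
tool_rot: [1.0, 0.009, 0.004, -0.0]
ft_force: [0.1, 0.6, -3.9]
grip_width: 0.0119
grip_force: 40.0
```

```bash
cat > st.py <<'E'
from h import *
from rig import robot
import sys
o=robot.get_obs();p,r=tool(o);print(o["time"],p.round(4),r.as_euler('ZYX',degrees=True).round(2),o["ft_force"].round(2),o["moment"].round(2),round(o["grip_width"],4))
if len(sys.argv)>3: print(shift(o,list(map(float,sys.argv[1:4]))))
E
python3 st.py .5435 -.031 .1772; python3 snap.py w6
```

```text
8.6 [ 0.6013 -0.0287  0.2309] [   1.06   -0.43 -179.96] [ 0.05  0.6  -3.88] [ 0.08  0.03 -0.03] 0.0119
[-0.582  0.013  0.533]
8.65 [ 0.6013 -0.0287  0.231 ] [-0.45 -0.03 -4.06]
```

move_arm --moves "0 0.01 0.15 0 0 0 0; 0 0.01 0.35 0 0 0 0; -0.2 0.01 0.53 0 0 0 0; -0.4 0.01 0.53 0 0 0 0; -0.5 0.01 0.53 0 0 0 0; -0.58 0.01 0.53 0 0 0 0; -0.62 0.01 0.53 0 0 0 0; -0.64 0.01 0.53 0 0 0 0; -0.64 0.01 0.53 0 0 0 0; -0.64 0.01 0.53 0 0 0 0"

```text
time: 9.65
position: [0.5386, -0.0323, 0.1781]
tool_rot: [1.0, 0.009, 0.005, 0.0]
ft_force: [-0.0, 0.9, -2.7]
grip_width: 0.0114
grip_force: 40.0
```

```bash
python3 st.py .5285 -.031 .1772; python3 - <<'E'
from rig import robot
import cv2,numpy as np
cr=lambda im,x,y,w,h,k: cv2.resize(im[y:y+h,x:x+w],None,fx=k,fy=k,interpolation=cv2.INTER_CUBIC)
s=robot.camera("scene")["image"][:,:,::-1];t=robot.camera("top")["image"][:,:,::-1]
cv2.imwrite("pics/c7.png",np.hstack([cr(s,180,170,100,100,4),cr(t,265,150,100,100,4)]))
E
```

```text
9.65 [ 0.5386 -0.0323  0.1781] [  1.07  -0.54 179.97] [-0.02  0.86 -2.67] [ 0.04 -0.02 -0.02] 0.0114
[-0.101 -0.015  0.008]
```

View pics/c7.png

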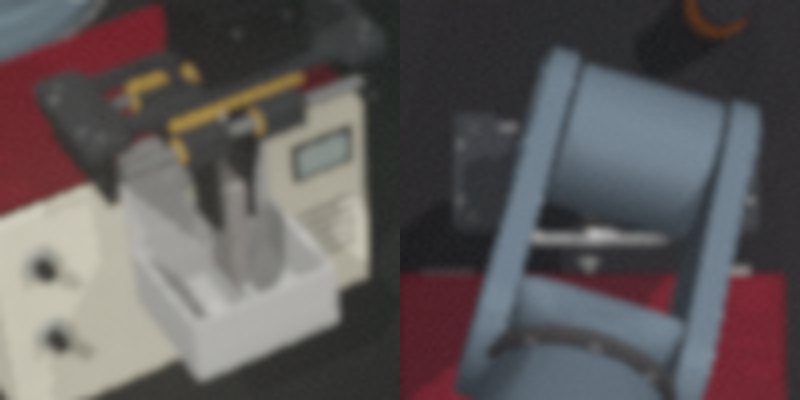

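The caddy is lined up in front of the module, with plate, slot and screw near column 312 in the top view. Now I feel for the screw gently.

move_arm --moves "0 -0.02 0 0 0 0 0; -0.03 -0.02 0 0 0 0 0; -0.05 -0.02 0 0 0 0 0; -0.07 -0.02 0 0 0 0 0; -0.07 -0.02 0 0 0 0 0; -0.07 -0.02 0 0 0 0 0"

```text
time: 10.35
position: [0.5307, -0.0303, 0.1777]
tool_rot: [1.0, 0.009, 0.004, 0.0]
ft_force: [-0.0, 0.5, -3.9]
grip_width: 0.0116
grip_force: 40.0
```

move_arm --moves "-0.01 0 0 0 0 0 0; -0.02 0 0 0 0 0 0; -0.02 0 0 0 0 0 0; -0.02 0 0 0 0 0 0"

```text
time: 10.75
position: [0.5287, -0.0303, 0.1777]
tool_rot: [1.0, 0.009, 0.004, 0.0]
ft_force: [0.1, 0.0, -4.2]
grip_width: 0.0117
grip_force: 40.0
```

```bash
python3 st.py .5285 -.0303 .1772
```

```text
10.75 [ 0.5287 -0.0303  0.1777] [  1.08  -0.45 179.99] [ 0.11  0.01 -4.24] [ 0.03 -0.03  0.01] 0.0117
[-0.002 -0.     0.005]
```

move_arm --moves "-0.01 0 0 0 0 0 0; -0.015 0 0 0 0 0 0; -0.015 0 0 0 0 0 0; -0.015 0 0 0 0 0 0"

```text
time: 11.15
position: [0.5272, -0.0304, 0.1777]
tool_rot: [1.0, 0.009, 0.004, 0.0]
ft_force: [-0.0, 0.2, -3.1]
grip_width: 0.0118
grip_force: 40.0
```

move_arm --moves "-0.01 0 0 0 0 0 0; -0.015 0 0 0 0 0 0; -0.015 0 0 0 0 0 0; -0.015 0 0 0 0 0 0"

```text
time: 11.55
position: [0.5257, -0.0304, 0.1777]
tool_rot: [1.0, 0.009, 0.004, 0.0]
ft_force: [0.4, -0.2, -3.6]
grip_width: 0.0116
grip_force: 40.0
```

move_arm --moves "-0.01 0 0 0 0 0 0; -0.015 0 0 0 0 0 0; -0.015 0 0 0 0 0 0; -0.015 0 0 0 0 0 0"

```text
time: 11.95
position: [0.5242, -0.0304, 0.1777]
tool_rot: [1.0, 0.009, 0.004, 0.0]
ft_force: [-0.5, 0.5, -3.8]
grip_width: 0.0117
grip_force: 40.0
```

move_arm --moves "-0.01 0 0 0 0 0 0; -0.015 0 0 0 0 0 0; -0.015 0 0 0 0 0 0; -0.015 0 0 0 0 0 0"

```text
time: 12.35
position: [0.5227, -0.0305, 0.1776]
tool_rot: [1.0, 0.009, 0.004, 0.0]
ft_force: [-0.1, -0.5, -3.2]
grip_width: 0.0115
grip_force: 40.0
```

move_arm --moves "-0.01 0 0 0 0 0 0; -0.015 0 0 0 0 0 0; -0.015 0 0 0 0 0 0; -0.015 0 0 0 0 0 0"

```text
time: 12.75
position: [0.5212, -0.0305, 0.1776]
tool_rot: [1.0, 0.009, 0.004, 0.0]
ft_force: [0.2, -0.5, -3.7]
grip_width: 0.012
grip_force: 40.0
```

move_arm --moves "-0.01 0 0 0 0 0 0; -0.015 0 0 0 0 0 0; -0.015 0 0 0 0 0 0; -0.015 0 0 0 0 0 0"

```text
time: 13.15
position: [0.5197, -0.0305, 0.1776]
tool_rot: [1.0, 0.009, 0.004, 0.0]
ft_force: [-0.7, -0.0, -3.6]
grip_width: 0.0117
grip_force: 40.0
```

move_arm --moves "-0.005 0 0 0 0 0 0; -0.01 0 0 0 0 0 0; -0.01 0 0 0 0 0 0; -0.01 0 0 0 0 0 0"

```text
time: 13.55
position: [0.5187, -0.0305, 0.1776]
tool_rot: [1.0, 0.009, 0.004, 0.0]
ft_force: [0.3, -0.1, -3.2]
grip_width: 0.0116
grip_force: 40.0
```

move_arm --moves "-0.005 0 0 0 0 0 0; -0.01 0 0 0 0 0 0; -0.01 0 0 0 0 0 0; -0.01 0 0 0 0 0 0"

```text
time: 13.95
position: [0.5177, -0.0305, 0.1776]
tool_rot: [1.0, 0.009, 0.004, 0.0]
ft_force: [-1.1, -0.4, -4.2]
grip_width: 0.0119
grip_force: 40.0
```

move_arm --moves "-0.005 0 0 0 0 0 0; -0.01 0 0 0 0 0 0; -0.01 0 0 0 0 0 0; -0.01 0 0 0 0 0 0"

```text
time: 14.35
position: [0.5173, -0.0305, 0.1777]
tool_rot: [1.0, 0.009, 0.005, 0.0]
ft_force: [2.0, 1.0, -4.6]
grip_width: 0.0115
grip_force: 40.0
```

move_arm --moves "-0.005 0 0 0 0 0 0; -0.005 0 0 0 0 0 0; -0.005 0 0 0 0 0 0"

```text
time: 14.65
position: [0.5173, -0.0305, 0.1778]
tool_rot: [1.0, 0.009, 0.005, 0.0]
ft_force: [5.2, 1.8, -5.4]
grip_width: 0.0119
grip_force: 40.0
```

```bash
python3 st.py
```

```text
14.65 [ 0.5173 -0.0305  0.1778] [  1.06  -0.6  179.99] [ 5.23  1.77 -5.4 ] [ 0.38 -0.99  0.08] 0.0119
```

move_arm --moves "0.007 0 0 0 0 0 0; 0.007 0 0.02 0 0 0 0; 0.007 0 0.04 0 0 0 0; 0.007 0 0.06 0 0 0 0; 0.007 0 0.06 0 0 0 0"

```text
time: 15.15
position: [0.5174, -0.0309, 0.1716]
tool_rot: [1.0, 0.009, 0.004, 0.0]
ft_force: [4.2, -0.5, -4.4]
grip_width: 0.0122
grip_force: 40.0
```

move_arm --moves "0.005 0 0.02 0 0 0 0; 0.005 0 0.04 0 0 0 0; 0.005 0 0.06 0 0 0 0; 0.005 0 0.08 0 0 0 0; 0.005 0 0.08 0 0 0 0"

```text
time: 15.65
position: [0.5174, -0.0305, 0.1631]
tool_rot: [1.0, 0.009, 0.004, -0.0]
ft_force: [3.9, -0.1, -4.4]
grip_width: 0.0115
grip_force: 40.0
```

```bash
python3 st.py
```

```text
15.65 [ 0.5174 -0.0305  0.1631] [   1.08   -0.42 -180.  ] [ 3.91 -0.05 -4.43] [-0.06 -0.57  0.1 ] 0.0115
```

move_arm --moves "0.005 0 0.02 0 0 0 0; 0.005 0 0.04 0 0 0 0; 0.005 0 0.06 0 0 0 0; 0.005 0 0.08 0 0 0 0; 0.005 0 0.1 0 0 0 0; 0.005 0 0.1 0 0 0 0"

```text
time: 16.25
position: [0.5174, -0.0304, 0.153]
tool_rot: [1.0, 0.009, 0.003, -0.0]
ft_force: [1.3, 0.3, -5.1]
grip_width: 0.0118
grip_force: 40.0
```

```bash
python3 st.py
```

```text
16.25 [ 0.5174 -0.0304  0.153 ] [   1.08   -0.35 -179.98] [ 1.32  0.28 -5.07] [ 0.05 -0.24  0.04] 0.0118
```

move_arm --moves "0 0 0.02 0 0 0 0; 0 0 0.04 0 0 0 0; 0 0 0.06 0 0 0 0; 0 0 0.06 0 0 0 0"

```text
time: 16.65
position: [0.5176, -0.0304, 0.1472]
tool_rot: [1.0, 0.009, 0.003, -0.0]
ft_force: [0.6, 0.2, -4.0]
grip_width: 0.0116
grip_force: 40.0
```

move_arm --moves "0 0 0.005 0 0 0 0; 0 0 0.01 0 0 0 0; 0 0 0.01 0 0 0 0"

```text
time: 16.95
position: [0.5181, -0.0305, 0.1466]
tool_rot: [1.0, 0.009, 0.004, 0.0]
ft_force: [-0.0, -0.6, -3.9]
grip_width: 0.0118
grip_force: 40.0
```

move_arm --moves "0 0 0.005 0 0 0 0; 0 0 0.01 0 0 0 0; 0 0 0.01 0 0 0 0"

```text
time: 17.25
position: [0.5181, -0.0305, 0.1455]
tool_rot: [1.0, 0.009, 0.004, -0.0]
ft_force: [0.2, 0.1, -3.5]
grip_width: 0.0121
grip_force: 40.0
```

move_arm --moves "0 0 0.005 0 0 0 0; 0 0 0.01 0 0 0 0; 0 0 0.01 0 0 0 0"

```text
time: 17.55
position: [0.5181, -0.0305, 0.1445]
tool_rot: [1.0, 0.009, 0.004, -0.0]
ft_force: [-0.2, 0.9, -2.8]
grip_width: 0.0115
grip_force: 40.0
```

move_arm --moves "0 0 0.005 0 0 0 0; 0 0 0.01 0 0 0 0; 0 0 0.01 0 0 0 0"

```text
time: 17.85
position: [0.5181, -0.0305, 0.1435]
tool_rot: [1.0, 0.009, 0.004, -0.0]
ft_force: [0.4, 0.4, -4.1]
grip_width: 0.0123
grip_force: 40.0
```

move_arm --moves "0 0 0.005 0 0 0 0; 0 0 0.01 0 0 0 0; 0 0 0.01 0 0 0 0"

```text
time: 18.15
position: [0.5182, -0.0306, 0.1426]
tool_rot: [1.0, 0.009, 0.004, 0.0]
ft_force: [-0.5, -0.1, -3.1]
grip_width: 0.0116
grip_force: 40.0
```

move_arm --moves "0 0 0.005 0 0 0 0; 0 0 0.01 0 0 0 0; 0 0 0.01 0 0 0 0"

```text
time: 18.45
position: [0.5183, -0.0306, 0.1421]
tool_rot: [1.0, 0.009, 0.004, 0.0]
ft_force: [-0.3, 0.2, 2.1]
grip_width: 0.0117
grip_force: 40.0
```

move_arm --moves "0 0 0.003 0 0 0 0; 0 0 0.003 0 0 0 0; 0 0 0.003 0 0 0 0"

```text
time: 18.75
position: [0.5182, -0.0306, 0.1418]
tool_rot: [1.0, 0.009, 0.004, 0.0]
ft_force: [-2.5, 0.2, 4.8]
grip_width: 0.0119
grip_force: 40.0
```

move_arm --moves "0 0 0 0 0 0 0; 0 0 0 0 0 0 0; 0 0 0 0 0 0 0; 0 0 0 0 0 0 0; 0 0 0 0 0 0 0; 0 0 0 0 0 0 0"

```text
time: 19.35
position: [0.5182, -0.0305, 0.1418]
tool_rot: [1.0, 0.009, 0.004, 0.0]
ft_force: [-2.3, 0.3, 4.6]
grip_width: 0.0115
grip_force: 40.0
```

```bash
python3 st.py
```

```text
19.35 [ 0.5182 -0.0305  0.1418] [  1.08  -0.46 179.98] [-2.26  0.3   4.63] [ 0.04  0.55 -0.04] 0.0115
```

move_arm --moves "-0.005 0 -0.002 0 0 0 0; -0.007 0 -0.003 0 0 0 0; -0.007 0 -0.003 0 0 0 0; -0.007 0 -0.003 0 0 0 0"

```text
time: 19.75
position: [0.5181, -0.0306, 0.1419]
tool_rot: [1.0, 0.009, 0.005, 0.0]
ft_force: [-0.1, -0.1, 4.1]
grip_width: 0.0115
grip_force: 40.0
```

```bash
python3 st.py
```

```text
19.75 [ 0.5181 -0.0306  0.1419] [  1.07  -0.53 179.98] [-0.07 -0.06  4.14] [0.14 0.26 0.02] 0.0115
```

move_arm --moves "0 0 -0.003 0 0 0 0; 0 0 -0.003 0 0 0 0; 0 0 -0.003 0 0 0 0.17; 0 0 -0.003 0 0 0 0.25; 0 0 -0.003 0 0 0 0.4; 0 0 -0.003 0 0 0 0.5; 0 0 -0.003 0 0 0 0.5; 0 0 -0.003 0 0 0 0.5; 0 0 -0.003 0 0 0 0.5; 0 0 -0.003 0 0 0 0.5"

```text
time: 20.75
position: [0.5175, -0.0306, 0.1419]
tool_rot: [1.0, 0.009, 0.004, 0.0]
ft_force: [-0.4, 0.5, -1.4]
grip_width: 0.043
grip_force: 0.0
```

```bash
python3 st.py; python3 snap.py w8; python3 - <<'E'
from rig import robot
import cv2,numpy as np
w=cv2.imread("pics/w8.png")
s=robot.camera("scene")["image"][:,:,::-1]
a=cv2.resize(s[170:295,180:280],None,fx=3.36,fy=3.36,interpolation=cv2.INTER_CUBIC)
cv2.imwrite("pics/c8.png",np.hstack([cv2.resize(w,(460,420)),a[:420,:336]]))
E
```

```text
20.75 [ 0.5175 -0.0306  0.1419] [  1.08  -0.45 179.99] [-0.39  0.51 -1.42] [ 0.04  0.03 -0.04] 0.043
20.8 [ 0.5175 -0.0305  0.1419] [-0.12  0.6   0.12]
```

View pics/c8.png

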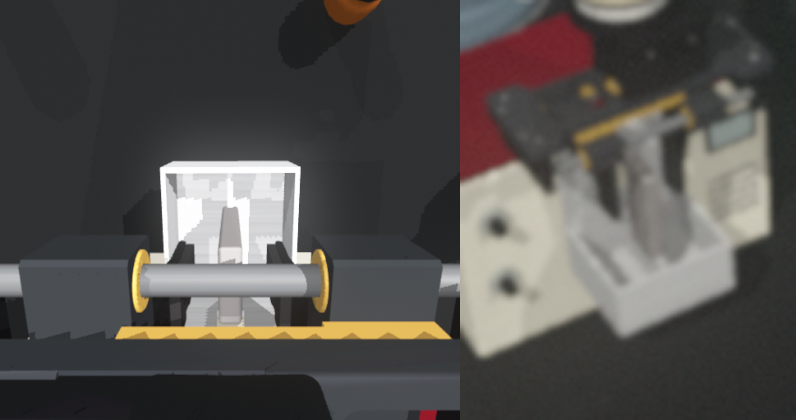

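The caddy hangs with the fingers open, its tab centred between them at (230,255). I'll retreat straight up and check once more.

move_arm --moves "0 0 -0.1 0 0 0 0.5; 0 0 -0.3 0 0 0 0.5; 0 0 -0.5 0 0 0 0.5; 0 0 -0.8 0 0 0 0.5; 0 0 -1 0 0 0 0.5; 0 0 -1 0 0 0 0.5"

```text
time: 21.45
position: [0.5188, -0.031, 0.2455]
tool_rot: [1.0, 0.009, 0.008, 0.001]
ft_force: [-0.2, -0.1, -0.1]
grip_width: 0.0434
grip_force: 0.0
```

move_arm --moves "0.3 0 -0.2 0 0 0 0.5; 0.6 0 -0.4 0 0 0 0.5; 0.8 0 -0.6 0 0 0 0.5; 0.8 0 -0.6 0 0 0 0.5; 0.8 0 -0.6 0 0 0 0.5"

```text
time: 21.95
position: [0.5948, -0.0288, 0.3011]
tool_rot: [1.0, 0.01, 0.002, -0.0]
ft_force: [-0.9, -0.1, -0.3]
grip_width: 0.0435
grip_force: 0.0
```

```bash
python3 snap.py w9; python3 - <<'E'
from rig import robot
import cv2,numpy as np
w=cv2.imread("pics/w9.png")
s=robot.camera("scene")["image"][:,:,::-1]
a=cv2.resize(s[170:295,180:280],None,fx=3.36,fy=3.36,interpolation=cv2.INTER_CUBIC)
cv2.imwrite("pics/c9.png",np.hstack([cv2.resize(w,(460,420)),a[:420,:336]]))
E
```

```text
22.0 [ 0.594  -0.0287  0.3005] [-0.55 -0.58 -0.52]
```

View pics/c9.png

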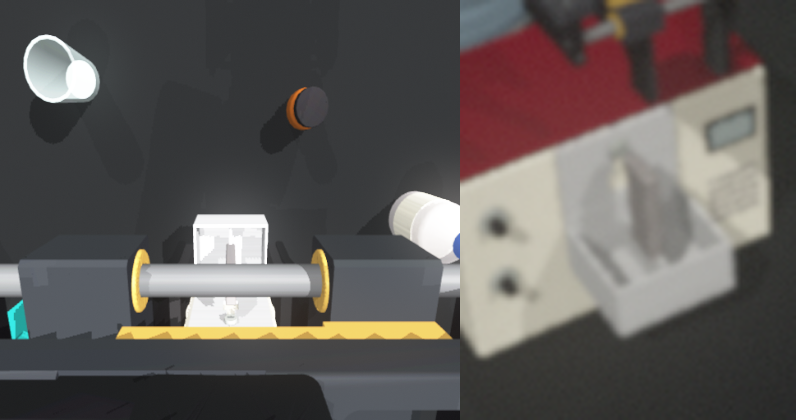

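The caddy hangs upright and flat on the module, with the screw head at the top of its slot around (617,155). The beaker, jar and bottle haven't moved.

```bash
python3 -c "
from rig import robot
print(robot.hand_in())"
```

```text
the job is handed in; nothing more can be done
None
```

The caddy hangs by itself on the detector module's screw, seated with about 8 N for just over half a second before release; the bottle, beaker and jar were left alone, and the job was handed in at about 22 s.

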